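# Slide the slotted drying plate out over the drip tray

## Robot

A 7-joint arm with a two-finger parallel gripper is mounted at the origin on the work surface. World frame = base frame: x ahead of the robot, y to its left, z up, the work surface at z = 0. Lengths are in m, angles in rad, forces in N, time in s.
With the tool pointing down it reaches from about 0.4 to 0.875 m from the base axis. Payload 4.4 kg.
Tool frame: the origin (TCP) lies on the centre line of the jaws, within the pads' length; the fingertips stand manip.tip_reach ahead of it and the grasp point (between the pads) lies 2 mm behind it (manip.tip_reach is the distance from the TCP to the fingertips, in m); z points along the fingers, y is the line along which they close (so a half turn about z gives the same grasp; the last joint's range is limited). The gripper opens to 85 mm and grips with 20 to 120 N. Pads are 22 mm wide; open, the fingers measure 114 mm over their backs; the gripper's body (76 mm by 85 mm) begins 54 mm behind the grasp point. The pads swing forward as they close: fully open they stand 13 mm farther back than shut.
Start: joints at [-1.241, 0.628, 0.038, 1.517, -0.027, 0.996, -0.02], TCP at [0.251, 0.6, 0.221] pointing down, gripper open.
Joint ranges: [-3.06, 3.06], [-0.37, 2.12], [-1.25, 1.32], [0.18, 2.47], [-1.1, 4.24], [0.23, 1.98], [-2.94, 2.94]. Speed limits (rad/s): [2.57, 2.57, 3.14, 3.14, 3.14, 3.14, 3.14].

## Interface

Orientations are given as [roll, pitch, yaw] about the fixed x, y, z axes, in that order (R = Rz(yaw) Ry(pitch) Rx(roll)).
In Python, from plant import manip, camera, camera_info, order, recognise, trace, place_of gives the robot as it stands.
- The arm moves only by the tool drive_tool, never from a script. Its argument "deltas" is a list that holds one entry, the list of rows, each a list of 6 numbers: the shift along the tool's x, y, z in cm, then the turn, a rotation vector about the tool's x, y, z in rad. In form: [[[dx, dy, dz, ax, ay, az], ...]]. A call has exactly 5 rows; each row shifts and turns the commanded pose from where the row before left it, along the tool's axes as they then stand; what a row does not reach is not made up. A row lasts 1/12 s, in which the tool goes at most 41.7 mm and 7.16 degrees, less where a joint would pass 70% of its speed; a pose out of reach is approached as far as the arm can. A call is refused whole if a number of a shift passes 4.17 or a number of a turn 0.125, either way. A call with a gripper value outside its range is refused whole. "fingers" is the opening, from -1 (shut) to 1 (fully open), so that 0 is half open, set as the call begins (left out, the last holds). The fingers move at their own pace and stop on an object; "newtons" is the grip in N (left out, the last holds). Time passes only in rows, so rows that do not move let the fingers close, or fill a call up. It gives the time, the measured TCP pose, the force, the opening and the grip force at its end, in the units of the state.
- manip.observe(): the state, without advancing time (a new reading comes with each control period).
- camera(name): name is "side" or "top" or "wrist"; returns (picture, depth): 420x560x3 uint8, red, green, blue; 420x560 float32, m along the optical axis (not along the pixel's ray), 0 where there is no reading.
- camera_info(name): a dict with "intrinsics" (3x3 intrinsics, pixels), "T" (4x4, takes a point from camera to world coordinates); the wrist camera has in their place "tool_from_camera" (4x4, takes a point from camera to tool coordinates, whose origin is the TCP and whose axes are the flange's). Camera axes: x right, y down, z forward; pixel columns grow to the right and rows downward; lengths in m; the calibration is good to about 2 mm. A picture is of the moment at which its call begins: read the wrist's pose just before it. camera_info takes no time and is no camera call.
- order.sign_off(): hands the job in; it is judged then, once.
Trained networks look in the newest picture that a camera, given by its name, has taken for a name from the list of things; names that differ only in an ending like _2 or _b are one class to them, and where a whole thing is asked for, a point or a joint stands for the part that bears it (a point fixed in the world has none). Each returns a list of dicts, best first, with "conf" (0 to 1); they miss things now and then, are a little off and sometimes report something else, mostly with a low value. They report only what shows in the picture. A call takes as long as a camera call. They do not tell look-alikes from the thing itself.
- recognise(camera, name): "point" ([x, y, z] in m, in the coordinates of the camera as it stood for that picture, good to about 4 mm: the middle of the surface that is visible of it).
- trace(camera, name): "region" (420x560 bool, what is visible of it).
- place_of(camera, name): "point" ([x, y, z] in m, in the coordinates of the camera as it stood for that picture, good to about 4 mm: a listed point, or the origin of a listed thing).
The state is a dict: "time_s": time; "joints": joint angles; "qd": joint speeds; "tau": joint torques, N m; "tcp_pos": TCP position; "tcp_rot": TCP orientation; "force": force on the tool from outside, world axes, zero at the start; "torque": the same for the moment, N m; "opening": finger opening in m; "grip_force": force on a finger pad.
Only numpy, scipy, OpenCV 4.12 (cv2) and the standard library are available. Lean on these libraries where they do the work, as an engineer would, in place of code of your own. Each camera call takes 0.05 s, during which the arm holds its last target. There are 200 camera calls.

## Task

On the two-lane draining ledge, push the slotted plate with the fingertips gently along its lane, without lifting it, until about a third of its length sticks out past the end of the ledge where the open drip tray stands, so that its edge can be taken later. It must stay lying flat on the ledge; leave the plain plate with its jar and everything else on the bench where they are.

Things in the scene. Friction and masses are not known exactly. Their poses are not given: they have to be found in the camera images.
- ledge: Fixed riser, black deck, white rails, 200 (its x) by 360 mm (its y), deck top 60 mm above the bench. Origin: centre of its footprint at bench height; z up; turned up to 0.25 rad. Two lanes run along its y, centred at x = -47.5 and +47.5 mm, 89 mm wide between rails 7 mm wide and 9 mm high (middle and both long edges). The deck ends at y = -180 and +180 mm, both ends open without a stop.
- slotted_plate: Loose bare-aluminium plate with three wide slots through it (ladder shape), 80 (its x) by 140 (its y) by 6 mm, about 0.2 kg. Origin: centre of its underside. Lies on the deck in either lane, its y along the lane within 0.03 rad. End bars are solid, 20 mm wide, with upright 80 by 6 mm end faces to push; slots 60 by 24 to 28 mm. Stops where left.
- plain_plate: Loose thin bare-aluminium plate without slots, 80 mm (x) by 140 mm (y) by 6 mm, origin at the centre of its underside. It lies in the other lane and carries the small jar. To be left alone.
- small_jar: Loose small clear jar with white cap, 38 mm diameter, 45 mm tall, standing on the plain plate (top 111 mm above the bench). Origin: centre of its underside. To be left alone.
- drip_tray: Fixed open shallow steel tray, 200 by 130 mm (its y), 28 mm high, walls 4 mm, on the bench just beyond one end of the ledge: its centre lies 265 mm from the ledge's centre along the ledge's +y or -y. It marks the end to push towards. Origin: centre of its underside.
- slide_box: Fixed closed grey box, 194 by 134 mm, 35 mm high, on the bench beyond the ledge's other end, 265 mm from the ledge's centre. Origin: centre of its underside.
- cup_a: Loose specimen cup with red lid, 44 mm diameter, 65 mm tall, on the bench on the robot's side of the ledge. Origin: centre of its underside. To be left alone.
- cup_b: Loose specimen cup with blue lid, 44 mm diameter, 65 mm tall, on the bench on the robot's side of the ledge. Origin: centre of its underside. To be left alone.
- petri_dish: Loose closed dish, 89 mm diameter, 20 mm high, on the bench beyond the ledge. Origin: centre of its underside. To be left alone.
- burner: Loose gas burner: dark round foot of 76 mm diameter with an upright tube, 136 mm tall, on the bench beyond the ledge. Origin: centre of its underside. To be left alone.
- marker: Loose blue marker pen, 130 mm long, lying on the bench on the robot's side of the ledge between the two cups. Origin: centre of its underside. To be left alone.
Things that resemble listed ones, but are neither listed nor needed, are in the scene too. Leave any black look-alike of the drip_tray alone.

How it is judged:
By the outcome, as a careful person would: the job done as asked, in the order asked, and still so for the second after the job is handed in, with the robot touching nothing.
It also fails if it takes over 38 s, if anything falls off the work surface, if the arm or the gripper's body presses on something with over 40 N, if the wrist force passes 120 N, or if a joint passes its speed limit or range.

## Working session

There is one attempt and no reset: what is moved stays moved. The work goes in short steps, Python scripts to look and compute and a tool call to move; the robot and the scene stay as the last step left them, time stands still between calls to the robot, and variables do not carry over. Pictures are saved under pics/ and viewed, at most 10 in all, crops included, and the job is handed in when it is done.

Besides the shell and the picture viewer there is one more tool, called after ">>>" in YAML: its name, and indented under it one key for each argument. drive_tool: Moves the arm, as the interface text tells. Its arguments: {"type":"object","properties":{"deltas":{"type":"array","items":{"type":"array","items":{"type":"array","items":{"type":"number"}}}},"fingers":{"type":"number"},"newtons":{"type":"number"}},"required":["deltas"]}

```bash
mkdir -p pics; cat > h.py <<'E'
import numpy as np, cv2
from plant import manip, camera, camera_info, order, recognise, trace, place_of
def world(cam,p):
    T=camera_info(cam)["T"]; return (np.array(T)@np.r_[p,1])[:3]
def cloud(cam,d):
    K=np.array(camera_info(cam)["intrinsics"]);T=np.array(camera_info(cam)["T"])
    v,u=np.mgrid[:420,:560]
    P=np.stack([(u-K[0,2])/K[0,0]*d,(v-K[1,2])/K[1,1]*d,d],-1)
    return P@T[:3,:3].T+T[:3,3]
E
python3 - <<'E'
from h import *
print(manip.tip_reach, manip.observe())
a,d=camera("top"); np.save("top_d.npy",d); cv2.imwrite("pics/top.png",a[:,:,::-1])
for n in ["ledge","slotted_plate","plain_plate","small_jar","drip_tray","slide_box","cup_a","cup_b","petri_dish","burner","marker"]:
    print(n,[(round(r["conf"],2),world("top",r["point"]).round(3).tolist()) for r in place_of("top",n)])
E
```

```text
0.017 {'time_s': 0.0, 'joints': array([-1.24078657,  0.62934119,  0.03846661,  1.5183629 , -0.02700673,
        0.99628747, -0.02000768]), 'qd': array([ 7.21048884e-04,  1.46094790e-03, -2.15948655e-04,  1.56678967e-03,
       -1.69116357e-04, -9.98049779e-04,  2.62039447e-05]), 'tau': array([ 3.24473349e-04, -5.63392246e+01,  1.22679893e+00, -1.93437624e+01,
        1.12134629e-02,  1.06359611e-02,  1.01430152e-05]), 'tcp_pos': array([0.2503502 , 0.59916314, 0.21999438]), 'tcp_rot': array([-3.13971275e+00,  3.32856444e-05,  2.74575176e+00]), 'force': array([ 0.68658449,  0.18747312, -0.22498639]), 'torque': array([ 0.00634063,  0.04476658, -0.01032232]), 'grip_force': 0.0, 'opening': 0.08533620918896065}
ledge [(0.97, [0.545, 0.015, -0.005]), (0.52, [0.405, 0.021, 0.003])]
slotted_plate [(0.81, [0.59, -0.036, 0.06])]
plain_plate [(0.92, [0.503, 0.047, 0.058]), (0.58, [0.546, 0.015, -0.004])]
small_jar [(0.51, [0.506, 0.077, 0.065])]
drip_tray [(0.69, [0.576, 0.277, 0.0]), (0.67, [0.392, -0.085, 0.001]), (0.6, [0.301, 0.384, 0.0]), (0.31, [0.766, 0.064, -0.002])]
slide_box []
cup_a [(0.75, [0.396, -0.086, 0.0]), (0.52, [0.41, 0.159, -0.002])]
cup_b [(0.75, [0.396, -0.086, 0.0]), (0.52, [0.41, 0.159, -0.002])]
petri_dish [(0.88, [0.734, -0.117, -0.001])]
burner [(0.57, [0.764, 0.062, -0.001])]
marker [(0.76, [0.403, 0.02, 0.0])]
```

View pics/top.png

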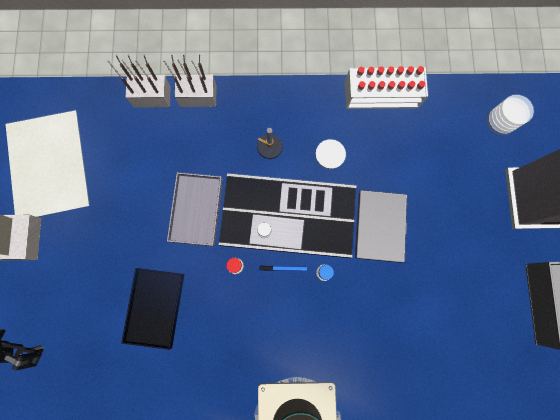

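The steel tray, at pixel (195,208), marks the +y end of the ledge. The slotted plate (305,200) is in the far lane, and the plain plate with its jar (265,230) is in the near one. The black tray at (153,308) is the look-alike. Next I'll measure the ledge and plate precisely.

```bash
cat > m.py <<'E'
from h import *
def plate(a,d,cam="top"):
    K=np.array(camera_info(cam)["intrinsics"]);T=np.array(camera_info(cam)["T"])
    W=cloud(cam,d)
    r=[x for x in trace(cam,"slotted_plate")]
    m=r[0]["region"].astype(bool)
    v,u=np.nonzero(m)
    ray=np.stack([(u-K[0,2])/K[0,0],(v-K[1,2])/K[1,1],np.ones(len(u))],-1)@T[:3,:3].T
    s=(0.066-T[2,3])/ray[:,2]; P=T[:3,3]+ray*s[:,None]
    return r[0]["conf"],cv2.minAreaRect((P[:,:2]*1000).astype(np.float32)),np.median(W[m][:,2]),P
if __name__=="__main__":
    a,d=camera("top")
    c,R,z,P=plate(a,d); print(c,R,z,cv2.boxPoints(R).round(1).tolist())
    W=cloud("top",d)
    m=(W[...,2]>.05)&(W[...,2]<.08)&(abs(W[...,0]-.545)<.16)&(abs(W[...,1]-.015)<.22)
    Q=W[m]; R=cv2.minAreaRect((Q[:,:2]*1000).astype(np.float32)); print("ledge",R)
    dk=m&(a.max(-1)<70); print("deck z",np.median(W[dk][:,2]))
    # white rails: direction
    L=trace("top","ledge")[0]["region"]; v,u=np.nonzero(L); print(cv2.minAreaRect(np.c_[u,v].astype(np.float32)))
    T=np.array(camera_info("top")["T"]);print(T.round(3).tolist())
    a2,d2=camera("side"); cv2.imwrite("pics/side.png",a2[:,:,::-1])
    cv2.imwrite("pics/crop.png",cv2.resize(a[160:275,150:420,::-1],None,fx=2.9,fy=2.9))
E
python3 m.py
```

```text
0.86 ((589.6666870117188, -36.84185791015625), (139.97052001953125, 80.66352081298828), 83.99018096923828) 0.0664324378306681 [[542.2000122070312, -102.19999694824219], [622.4000244140625, -110.69999694824219], [637.0999755859375, 28.5], [556.9000244140625, 37.0]]
ledge ((514.5185546875, 15.491378784179688), (360.6932373046875, 268.7535705566406), 84.18246459960938)
deck z 0.06056201586927812
((288.0191345214844, 215.03778076171875), (133.0019073486328, 73.863037109375), 5.147884845733643)
[[-0.015, -0.984, 0.179, 0.367], [-1.0, 0.012, -0.016, 0.058], [0.013, -0.18, -0.984, 1.148], [0.0, 0.0, 0.0, 1.0]]
```

View pics/crop.png

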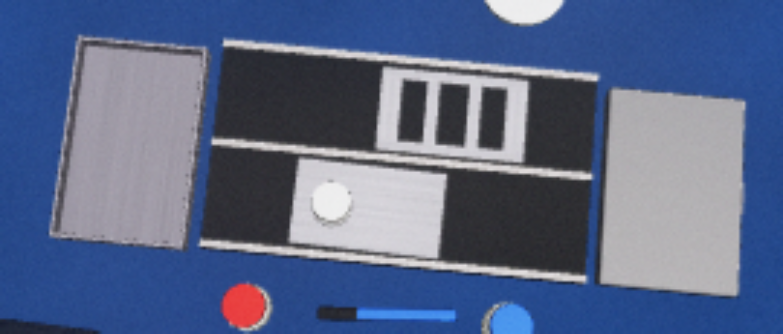

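View pics/side.png

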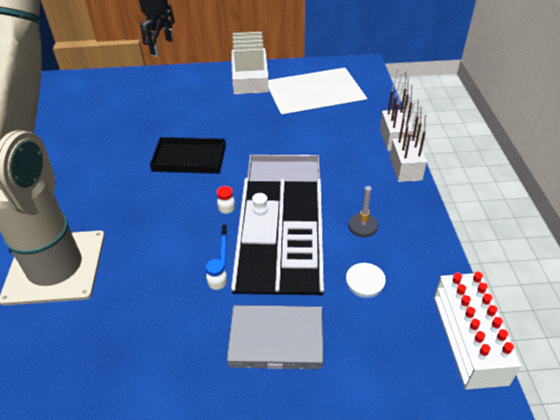

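```bash
cat > plan.py <<'E'
import sys; from h import *
from scipy.spatial.transform import Rotation as Ro
# plan.py s n z step_mm : suggested rows (tool cm, rad) from the measured pose to the lane point
t=np.array([.1013,.9949,0]); nv=np.array([.9949,-.1013,0])
s,n,z,step=map(float,sys.argv[1:5])
o=manip.observe(); p=o["tcp_pos"]; R=Ro.from_euler("xyz",o["tcp_rot"])
G=s/1000*t+n/1000*nv+[0,0,z/1000]; RG=Ro.from_euler("xyz",[np.pi,0,1.4693])
print("t",o["time_s"],"s,n,z",p@t*1e3,p@nv*1e3,p[2]*1e3,"F",o["force"].round(1))
rows=[]
for i in range(60):
    e=G-p; L=np.linalg.norm(e); w=(R.inv()*RG).as_rotvec()
    if L<3e-4 and abs(w).max()<.003: break
    d=np.round(R.inv().apply(e*min(1,step/1000/max(L,1e-9)))*100,2); w=np.round(w*min(1,.12/max(abs(w).max(),1e-9)),3)
    p=p+R.apply(d/100); R=R*Ro.from_rotvec(w); rows.append(np.r_[d,w].tolist())
print(*rows,sep="\n")
E
python3 - <<'E'
from h import *
a,d=camera("top"); W=cloud("top",d); t=np.array([.1013,.9949,0]); nv=np.array([.9949,-.1013,0])
s=W@t*1e3;n=W@nv*1e3
up=(W[...,2]>.05)&(W[...,2]<.08)
for lo in (560,575,590,605,620):
    q=s[up&(n>lo)&(n<lo+15)&(abs(s-67)<230)]; print(lo,q.min(),q.max())
q=n[up&(abs(s-67)<150)&(n>480)]; print("n range",np.percentile(q,[0,.5,99.5,100]))
q=n[up&(abs(s-67)<150)&(n>420)&(W[...,2]>.066)&(W[...,2]<.075)]; print(np.histogram(q,bins=np.arange(420,660,6)))
E
python3 plan.py -77 589 180 40
```

```text
560 -110.75630586116478 247.2452966812366
575 -112.11313398042907 245.78177772755845
590 -112.19795691250316 247.01145538160813
605 -111.15704504857867 246.3741085352539
620 -112.74394701512733 246.48065371592
n range [480.02481367 480.81072936 961.33183636 987.5935032 ]
(array([  0,   0,   0,  24, 226,  58,  71,  69,  64,  58,  52,  55,  50,
        45,  55,  57,  68,  65,  63,  32, 228,  53,  69,  49,  28,  31,
        31,  27,  32,  30,  30,  31,  26,  61,  58,  30, 220,  33,   0]), array([420, 426, 432, 438, 444, 450, 456, 462, 468, 474, 480, 486, 492,
       498, 504, 510, 516, 522, 528, 534, 540, 546, 552, 558, 564, 570,
       576, 582, 588, 594, 600, 606, 612, 618, 624, 630, 636, 642, 648,
       654]))
t 0.85 s,n,z 622.117972017213 188.54729740760592 220.92458089651973 F [ 0.3 -0.9 -0.5]
[-2.91, -2.74, 0.2, 0.0, -0.0, 0.12]
[-3.21, -2.37, 0.2, 0.0, -0.0, 0.12]
[-3.47, -1.97, 0.2, 0.0, -0.0, 0.12]
[-3.69, -1.54, 0.2, 0.0, -0.0, 0.12]
[-3.84, -1.09, 0.2, 0.0, -0.0, 0.12]
[-3.95, -0.62, 0.2, 0.0, -0.0, 0.12]
[-3.99, -0.15, 0.2, -0.0, -0.0, 0.12]
[-3.98, 0.33, 0.2, -0.0, -0.0, 0.12]
[-3.91, 0.81, 0.2, -0.0, -0.0, 0.12]
[-3.79, 1.27, 0.2, -0.0, -0.0, 0.12]
[-3.61, 1.72, 0.2, -0.0, -0.0, 0.076]
[-3.47, 1.98, 0.21, -0.0, -0.0, 0.0]
[-3.47, 1.98, 0.2, -0.0, -0.0, 0.0]
[-3.47, 1.99, 0.21, -0.0, -0.0, 0.0]
[-3.47, 1.98, 0.2, -0.0, -0.0, 0.0]
[-3.47, 1.99, 0.21, -0.0, -0.0, 0.0]
[-3.47, 1.99, 0.2, -0.0, -0.0, 0.0]
[-3.47, 1.99, 0.21, -0.0, -0.0, 0.0]
[-3.47, 1.98, 0.21, -0.0, -0.0, 0.0]
[-3.47, 1.99, 0.2, -0.0, -0.0, 0.0]
[-0.56, 0.32, 0.03, -0.0, -0.0, 0.0]
```

>>> drive_tool:
  deltas:
    - [[-2.9,-2.7,0.2,0,0,0.12],[-3.2,-2.4,0.2,0,0,0.12],[-3.5,-2.0,0.2,0,0,0.12],[-3.7,-1.5,0.2,0,0,0.12],[-3.8,-1.1,0.2,0,0,0.12]]
  fingers: -1
  newtons: 40

```text
time_s: 1.27
tcp_pos: [0.3324, 0.4159, 0.2111]
tcp_rot: [3.141, -0.0, 2.14]
force: [0.2, -0.2, 0.0]
opening: 0.0257
grip_force: 0.0
```

>>> drive_tool:
  deltas:
    - [[-3.9,-0.6,0.2,0,0,0.12],[-4.0,-0.2,0.2,0,0,0.12],[-4.0,0.3,0.2,0,0,0.12],[-3.9,0.8,0.2,0,0,0.12],[-3.8,1.3,0.2,0,0,0.12]]

```text
time_s: 1.68
tcp_pos: [0.4128, 0.2335, 0.2012]
tcp_rot: [3.141, -0.001, 1.54]
force: [2.0, -0.5, 0.9]
opening: 0.0
grip_force: 0.0
```

```bash
python3 plan.py -77 590 150 40
```

```text
t 1.6833 s,n,z 274.15054535771753 387.07441265090097 201.20402703339838 F [ 2.  -0.5  0.9]
[-3.57, 1.74, 0.5, 0.001, -0.001, 0.071]
[-3.44, 1.99, 0.5, -0.0, 0.0, 0.0]
[-3.44, 1.99, 0.5, -0.0, 0.0, 0.0]
[-3.44, 1.99, 0.5, -0.0, 0.0, 0.0]
[-3.44, 1.98, 0.5, -0.0, 0.0, 0.0]
[-3.44, 1.99, 0.5, -0.0, 0.0, 0.0]
[-3.44, 1.99, 0.5, -0.0, 0.0, 0.0]
[-3.44, 1.98, 0.5, -0.0, 0.0, 0.0]
[-3.43, 1.99, 0.5, -0.0, 0.0, 0.0]
[-3.44, 1.98, 0.51, -0.0, 0.0, 0.0]
[-0.73, 0.43, 0.11, -0.0, 0.0, 0.0]
```

>>> drive_tool:
  deltas:
    - [[-3.6,1.7,0.4,0,0,0.071],[-3.4,2.0,0.4,0,0,0],[-3.4,2.0,0.5,0,0,0],[-3.4,2.0,0.5,0,0,0],[-3.4,2.0,0.5,0,0,0]]

```text
time_s: 2.1
tcp_pos: [0.4957, 0.054, 0.1779]
tcp_rot: [3.141, -0.0, 1.475]
force: [0.9, 0.1, -0.3]
opening: 0.0001
grip_force: 0.0
```

>>> drive_tool:
  deltas:
    - [[-3.4,2.0,0.5,0,0,0],[-3.4,2.0,0.5,0,0,0],[-3.4,2.0,0.5,0,0,0],[-3.4,2.0,0.5,0,0,0],[-3.4,2.0,0.5,0,0,0]]

```text
time_s: 2.52
tcp_pos: [0.579, -0.125, 0.1527]
tcp_rot: [3.141, -0.0, 1.475]
force: [1.3, 0.6, -0.3]
opening: -0.0002
grip_force: 0.0
```

```bash
python3 plan.py -77 590 90 30
```

```text
t 2.5167 s,n,z -65.75518668429429 588.715861725494 152.74105966392003 F [ 1.3  0.6 -0.3]
[-0.53, 0.06, 2.95, 0.0, -0.0, 0.006]
[-0.53, 0.06, 2.95, 0.0, -0.0, -0.0]
[-0.07, 0.01, 0.37, 0.0, -0.0, -0.0]
```

>>> drive_tool:
  deltas:
    - [[-1.2,0.1,1.0,0,0,0.006],[0,0,2.5,0,0,0],[0,0,2.2,0,0,0],[0,0,0.6,0,0,0],[0,0,0,0,0,0]]

```text
time_s: 2.93
tcp_pos: [0.5767, -0.1346, 0.0882]
tcp_rot: [-3.138, -0.001, 1.469]
force: [-0.2, -0.7, 0.5]
opening: -0.0004
grip_force: 0.0
```

```bash
python3 plan.py -77 590 80 3; python3 - <<'E'
from h import *
a,d=camera("wrist"); cv2.imwrite("pics/wrist.png",a[:,:,::-1])
a,d=camera("side"); cv2.imwrite("pics/side2.png",cv2.resize(a[150:340,200:420,::-1],None,fx=3,fy=3))
E
```

```text
t 2.9333 s,n,z -75.53728034246392 587.4117211252388 88.21787966140337 F [-0.2 -0.7  0.5]
[-0.05, 0.09, 0.28, -0.004, -0.001, -0.0]
[-0.05, 0.09, 0.28, 0.0, 0.0, -0.0]
[-0.05, 0.09, 0.26, 0.0, 0.0, -0.0]
```

View pics/side2.png

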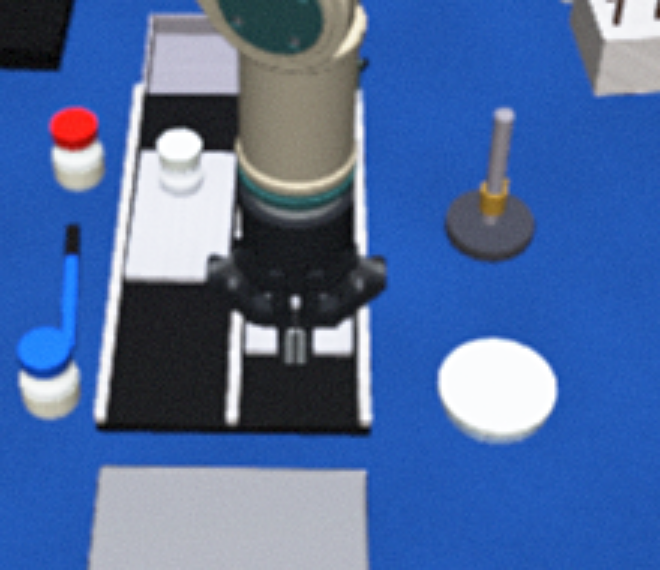

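View pics/wrist.png

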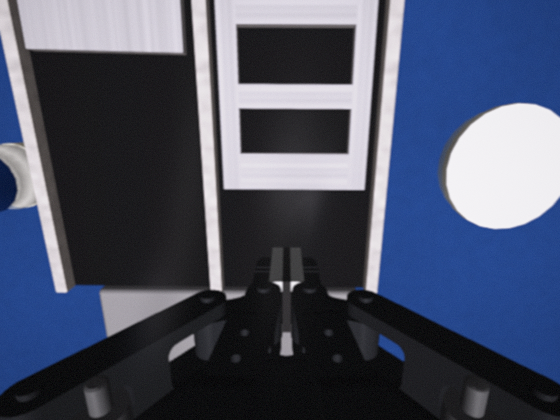

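The closed fingertips (wrist pixel 290,265) are centred in the lane behind the plate's rear face (row 188). The gripper's body clears the rails and the jar. Next: lower the tips to about 2.5 mm above the deck.

>>> drive_tool:
  deltas:
    - [[-0.1,0.25,0.3,-0.004,0,0],[0,0,0.25,0,0,0],[0,0,0.2,0,0,0],[0,0,0.1,0,0,0],[0,0,0,0,0,0]]

```text
time_s: 3.45
tcp_pos: [0.5805, -0.1364, 0.0814]
tcp_rot: [3.138, -0.0, 1.469]
force: [0.3, 0.3, 0.5]
opening: -0.0001
grip_force: 0.0
```

```bash
python3 plan.py -77 590 79.5 3
```

```text
t 3.45 s,n,z -76.89331362769659 591.3418178564888 81.44300672625569 F [0.3 0.3 0.5]
[-0.01, -0.13, 0.19, 0.004, -0.0, -0.0]
```

>>> drive_tool:
  deltas:
    - [[0,-0.1,0.15,0.002,0,0],[0.3,0,0,0,0,0],[0.4,0,0,0,0,0],[0.4,0,0,0,0,0],[0.4,0,0,0,0,0]]

```text
time_s: 3.87
tcp_pos: [0.5812, -0.1207, 0.0799]
tcp_rot: [3.14, -0.0, 1.469]
force: [-0.1, 0.4, -0.2]
opening: 0.0004
grip_force: 0.0
```

```bash
python3 plan.py 0 590 79.5 5|head -2
```

```text
t 3.8667 s,n,z -61.24080835650707 590.4310229094004 79.88017968072973 F [-0.1  0.4 -0.2]
[0.5, -0.0, 0.0, 0.002, -0.0, -0.0]
```

>>> drive_tool:
  deltas:
    - [[0.4,0,0,0,0,0],[0.4,0,0,0,0,0],[0.4,0,0,0,0,0],[0.4,0,0,0,0,0],[0.4,0,0,0,0,0]]

```text
time_s: 4.28
tcp_pos: [0.5832, -0.1012, 0.0799]
tcp_rot: [3.14, -0.0, 1.469]
force: [1.0, 0.8, -0.9]
opening: 0.0
grip_force: 0.0
```

>>> drive_tool:
  deltas:
    - [[0.4,0,0,0,0,0],[0.5,0,0,0,0,0],[0.5,0,0,0,0,0],[0.5,0,0,0,0,0],[0.4,0,0,0,0,0]]

```text
time_s: 4.7
tcp_pos: [0.5855, -0.0779, 0.0798]
tcp_rot: [3.14, -0.0, 1.469]
force: [-0.1, 0.3, -0.2]
opening: -0.0002
grip_force: 0.0
```

```bash
python3 plan.py 40 590 79.5 5|head -2; python3 - <<'E'
from h import *
from m import plate
a,d=camera("top"); c,R,z,P=plate(a,d); print(c,R)
t=np.array([.1013,.9949,0]); nv=np.array([.9949,-.1013,0]); s=P@t*1e3; print(np.percentile(s,[0,1,99,100]), np.percentile(P@nv*1e3,[1,99]))
o=manip.observe(); a,d=camera("wrist"); cv2.imwrite("pics/wrist2.png",a[:,:,::-1])
E
```

```text
t 4.7 s,n,z -18.146088012563602 590.4354429678798 79.84958840202287 F [-0.1  0.3 -0.2]
[0.5, -0.0, 0.0, 0.002, -0.0, -0.0]
0.83 ((593.9697265625, -5.328376770019531), (77.85482025146484, 79.61396026611328), 84.43341064453125)
[16.0854298  19.54165602 93.06302249 93.80413443] [552.30906819 630.90881238]
```

View pics/wrist2.png

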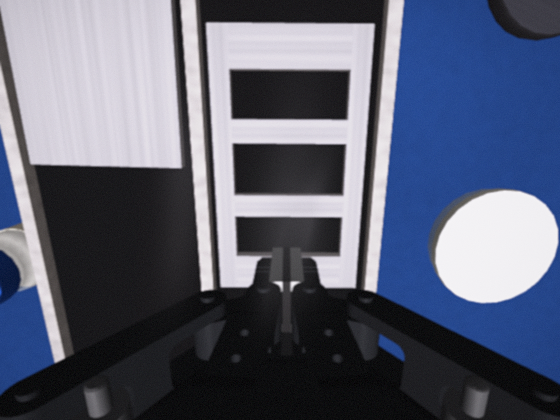

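The front edge is still at s≈93, so the plate hasn't moved and the tips are passing over it. I'll use the wrist depth to find where the tip really is.

```bash
python3 - <<'E'
from h import *
a,d=camera("wrist"); I=camera_info("wrist"); K=np.array(I["intrinsics"]); T=np.array(I["tool_from_camera"])
o=manip.observe();print(o["tcp_pos"])
v,u=np.mgrid[:420,:560]; P=np.stack([(u-K[0,2])/K[0,0]*d,(v-K[1,2])/K[1,1]*d,d],-1)@T[:3,:3].T+T[:3,3]
for c in (280,288,295):
    for r in range(240,300,8): print(c,r,a[r,c].tolist(),(P[r,c]*1e3).round(1).tolist())
print("bar",(P[268,240]*1e3).round(1),"slot deck",(P[235,250]*1e3).round(1),"deck lane2",(P[250,120]*1e3).round(1))
E
```

```text
[ 0.58546647 -0.07872017  0.07989962]
280 240 [55, 55, 58] [0.6, -2.7, 20.8]
280 248 [78, 77, 82] [10.6, -1.9, -15.3]
280 256 [79, 77, 81] [10.8, -1.7, -25.1]
280 264 [80, 77, 81] [11.4, -1.6, -34.3]
280 272 [78, 77, 82] [11.1, -1.4, -40.8]
280 280 [94, 91, 96] [10.6, -1.3, -46.5]
280 288 [137, 136, 140] [12.0, -1.1, -54.9]
280 296 [32, 33, 35] [10.4, -1.1, -57.4]
288 240 [56, 58, 59] [0.8, 2.0, 20.3]
288 248 [47, 44, 49] [11.0, 1.9, -16.3]
288 256 [46, 45, 48] [10.7, 1.8, -24.8]
288 264 [45, 43, 44] [11.4, 1.8, -34.4]
288 272 [43, 43, 44] [10.9, 1.7, -40.4]
288 280 [41, 36, 39] [10.9, 1.7, -47.0]
288 288 [64, 61, 63] [7.9, 1.7, -47.6]
288 296 [64, 61, 61] [5.0, 1.7, -48.5]
295 240 [54, 53, 58] [1.0, 6.2, 19.7]
295 248 [76, 75, 78] [10.9, 5.2, -16.2]
295 256 [83, 80, 84] [11.0, 4.9, -25.3]
295 264 [80, 79, 79] [10.9, 4.7, -33.3]
295 272 [78, 74, 77] [10.5, 4.5, -39.8]
295 280 [94, 92, 95] [10.6, 4.4, -46.4]
295 288 [29, 30, 32] [12.7, 4.1, -56.0]
295 296 [33, 31, 32] [12.5, 4.0, -60.9]
bar [-14.3 -26.1  13.9] slot deck [  4.2 -20.3  19.4] deck lane2 [ -4.8 -97.5  18.5]
```

```bash
python3 - <<'E'
from h import *
a,d=camera("wrist"); I=camera_info("wrist"); K=np.array(I["intrinsics"]); T=np.array(I["tool_from_camera"])
print(T.round(3).tolist(), manip.observe()["tcp_rot"])
v,u=np.mgrid[:420,:560]; P=np.stack([(u-K[0,2])/K[0,0]*d,(v-K[1,2])/K[1,1]*d,d],-1)@T[:3,:3].T+T[:3,3]
for r in range(240,252): print(r,(P[r,280]*1e3).round(0).tolist(),end=' ')
g=(d>0)&(P[...,2]<-5)
for lo in range(0,90,10):
    q=P[g&(abs(P[...,1])*1e3>=lo)&(abs(P[...,1])*1e3<lo+10)]
    if len(q): print("|y|",lo,"max z",(q[:,2].max()*1e3).round(1),"x",(q[:,0].min()*1e3).round(0),(q[:,0].max()*1e3).round(0),len(q))
# side camera
a,d=camera("side"); I=camera_info("side");K=np.array(I["intrinsics"]);Ts=np.linalg.inv(I["T"])
o=manip.observe(); p=o["tcp_pos"]
im=a.copy()
for dz,c in ((0,(255,0,0)),(-.017,(0,255,0)),(.014,(255,255,0))):
    q=K@(Ts@np.r_[p+[0,0,dz],1])[:3]; q=q[:2]/q[2]; print(dz,q); cv2.drawMarker(im,tuple(int(round(x)) for x in q),c,cv2.MARKER_TILTED_CROSS,3,1)
cv2.imwrite("pics/side3.png",cv2.resize(np.hstack([a[200:300,240:340],im[200:300,240:340]])[:,:,::-1],None,fx=4,fy=4,interpolation=cv2.INTER_NEAREST))
E
```

```text
[[-0.0, -0.963, -0.27, 0.068], [1.0, -0.0, -0.001, 0.001], [0.001, -0.27, 0.963, -0.153], [0.0, 0.0, 0.0, 1.0]] [3.13955028e+00 3.58554096e-04 1.46852939e+00]
240 [1.0, -3.0, 18.0] 241 [0.0, -3.0, 20.0] 242 [-0.0, -3.0, 19.0] 243 [-1.0, -3.0, 20.0] 244 [-1.0, -3.0, 20.0] 245 [-2.0, -3.0, 19.0] 246 [-3.0, -3.0, 20.0] 247 [11.0, -2.0, -15.0] 248 [11.0, -2.0, -17.0] 249 [11.0, -2.0, -17.0] 250 [11.0, -2.0, -19.0] 251 [11.0, -2.0, -20.0] 0 [299.64053346 253.16150689]
-0.017 [299.5835497  257.97438308]
0.014 [299.68834162 249.12360641]
```

View pics/side3.png

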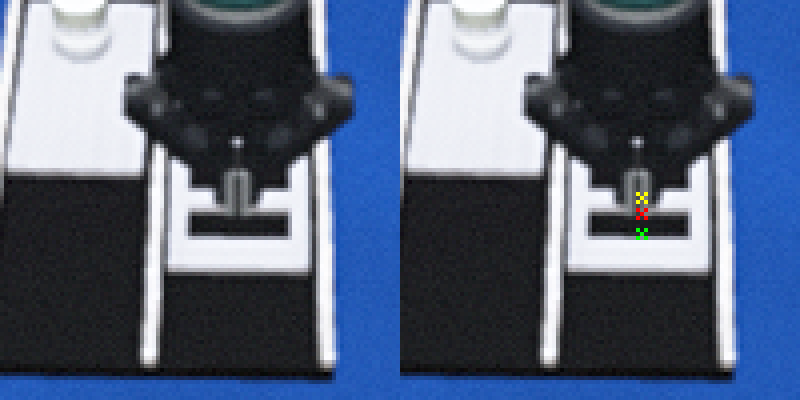

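Both cameras show the real fingertip about 15 mm behind the TCP, not 17 mm ahead of it. That puts the tips at about z = 94 mm, so nothing has been touched. Next I'll check the height of the knuckles against the jar.

```bash
python3 - <<'E'
from h import *
a,d=camera("wrist"); I=camera_info("wrist"); K=np.array(I["intrinsics"]); T=np.array(I["tool_from_camera"])
v,u=np.mgrid[:420,:560]; P=1e3*(np.stack([(u-K[0,2])/K[0,0]*d,(v-K[1,2])/K[1,1]*d,d],-1)@T[:3,:3].T+T[:3,3])
g=(d>0)&(P[...,2]<-5)
for lo in range(-90,90,6):
    q=P[g&(P[...,1]>=lo)&(P[...,1]<lo+6)]
    if len(q): print("y",lo,"max z",q[:,2].max().round(0),"x",q[:,0].min().round(0),q[:,0].max().round(0),len(q))
print(manip.observe()["joints"].round(2))
E
```

```text
y -66 max z -94.0 x 11.0 12.0 30
y -60 max z -88.0 x 10.0 15.0 965
y -54 max z -80.0 x 3.0 15.0 2290
y -48 max z -72.0 x -2.0 13.0 2494
y -42 max z -65.0 x -9.0 13.0 4003
y -36 max z -59.0 x -9.0 13.0 2932
y -30 max z -55.0 x -9.0 14.0 2062
y -24 max z -53.0 x -5.0 19.0 1611
y -18 max z -22.0 x 6.0 21.0 2630
y -12 max z -16.0 x 6.0 21.0 3878
y -6 max z -13.0 x -12.0 21.0 4077
y 0 max z -14.0 x -12.0 18.0 3507
y 6 max z -13.0 x 6.0 21.0 4113
y 12 max z -17.0 x 6.0 21.0 3474
y 18 max z -51.0 x -0.0 21.0 1381
y 24 max z -55.0 x -9.0 14.0 2215
y 30 max z -56.0 x -9.0 13.0 2306
y 36 max z -63.0 x -9.0 13.0 3897
y 42 max z -68.0 x -5.0 13.0 2824
y 48 max z -77.0 x 3.0 14.0 2612
y 54 max z -86.0 x 10.0 15.0 1286
y 60 max z -92.0 x 11.0 13.0 82
[-0.1   0.75  0.29  1.81 -0.34  0.63  0.3 ]
```

The knuckles will sit at about 137 mm during the push, well above the 111 mm jar. I'll retreat behind the plate and lower the real tips to the deck.

>>> drive_tool:
  deltas:
    - [[-1.0,0,0,0,0,0],[-1.5,0,0,0,0,0],[-1.5,0,0,0,0,0],[-1.5,0,0,0,0,0],[-0.5,0,0,0,0,0]]

```text
time_s: 5.47
tcp_pos: [0.5786, -0.1429, 0.0801]
tcp_rot: [3.139, 0.003, 1.465]
force: [-1.1, -0.1, 0.9]
opening: 0.0001
grip_force: 0.0
```

>>> drive_tool:
  deltas:
    - [[0,0,0.7,0,0,0],[0,0,0.8,0,0,0],[0,0,0.7,0,0,0],[0,0,0.4,0,0,0],[0,0,0,0,0,0]]

```text
time_s: 5.88
tcp_pos: [0.5785, -0.137, 0.0522]
tcp_rot: [-3.141, -0.001, 1.47]
force: [-0.4, -0.3, 0.5]
opening: 0.0001
grip_force: 0.0
```

```bash
cat > tip.py <<'E'
from h import *
a,d=camera("wrist"); I=camera_info("wrist"); K=np.array(I["intrinsics"]); T=np.array(I["tool_from_camera"])
v,u=np.mgrid[:420,:560]; P=1e3*(np.stack([(u-K[0,2])/K[0,0]*d,(v-K[1,2])/K[1,1]*d,d],-1)@T[:3,:3].T+T[:3,3])
g=(d>0)&(abs(P[...,1])<8)&(P[...,0]>8)&(P[...,0]<14)&(P[...,2]<5); print("tip z tool",np.percentile(P[g][:,2],[99,100]))
r=P[150:260,280]; print((r[::6]).round(0).tolist())
E
python3 plan.py -77 590 52 5; python3 tip.py
```

```text
t 5.8833 s,n,z -77.65691407680575 589.4126001866147 52.22073884899551 F [-0.4 -0.3  0.5]
[0.06, 0.06, 0.02, -0.001, -0.001, 0.001]
tip z tool [-7.53618695 -6.46825469]
[[56.0, -2.0, -7.0], [54.0, -2.0, -12.0], [51.0, -2.0, -12.0], [48.0, -2.0, -13.0], [46.0, -2.0, -14.0], [43.0, -2.0, -14.0], [40.0, -2.0, -13.0], [37.0, -2.0, -14.0], [35.0, -2.0, -15.0], [30.0, -2.0, -7.0], [27.0, -2.0, -8.0], [24.0, -2.0, -8.0], [22.0, -2.0, -10.0], [18.0, -2.0, -8.0], [15.0, -2.0, -8.0], [12.0, -2.0, -8.0], [9.0, -2.0, -8.0], [11.0, -2.0, -21.0], [11.0, -2.0, -27.0]]
```

>>> drive_tool:
  deltas:
    - [[0,0,0.2,0,0,0],[0,0,0.1,0,0,0],[0,0,0.1,0,0,0],[0,0,0,0,0,0],[0,0,0,0,0,0]]

```text
time_s: 6.35
tcp_pos: [0.5795, -0.1384, 0.05]
tcp_rot: [3.139, 0.0, 1.469]
force: [0.8, -0.2, 0.8]
opening: -0.0002
grip_force: 0.0
```

>>> drive_tool:
  deltas:
    - [[0,0,0.05,0,0,0],[0,0,0.05,0,0,0],[0,0,0,0,0,0],[0,0,0,0,0,0],[0,0,0,0,0,0]]

```text
time_s: 6.77
tcp_pos: [0.5796, -0.1385, 0.0497]
tcp_rot: [3.139, -0.0, 1.469]
force: [-0.6, 1.0, 6.8]
opening: -0.0001
grip_force: 2.9
```

Contact with the deck registers at TCP z = 49.7 mm (about 7 N). I'll raise the tips by about 2 mm and push.

>>> drive_tool:
  deltas:
    - [[0,0,-0.25,0,0,0],[0,0,-0.1,0,0,0],[0.2,0,0,0,0,0],[0.3,0,0,0,0,0],[0.3,0,0,0,0,0]]

```text
time_s: 7.18
tcp_pos: [0.5801, -0.1301, 0.0522]
tcp_rot: [3.14, -0.0, 1.469]
force: [-0.6, 0.3, 0.5]
opening: 0.0
grip_force: 0.0
```

```bash
python3 plan.py -58 590 52 4
```

```text
t 7.1833 s,n,z -70.65117566866594 590.3477859396166 52.22538594320976 F [-0.6  0.3  0.5]
[0.4, -0.01, 0.01, 0.002, -0.0, -0.001]
[0.4, -0.01, 0.01, -0.0, -0.0, 0.0]
[0.4, -0.01, 0.0, -0.0, -0.0, 0.0]
[0.06, 0.0, 0.0, -0.0, -0.0, 0.0]
```

>>> drive_tool:
  deltas:
    - [[0.3,0,0,0,0,0],[0.3,0,0,0,0,0],[0.3,0,0,0,0,0],[0.3,0,0,0,0,0],[0.3,0,0,0,0,0]]

```text
time_s: 7.6
tcp_pos: [0.5818, -0.1151, 0.0523]
tcp_rot: [3.14, -0.0, 1.469]
force: [-0.0, -0.4, 0.5]
opening: -0.0001
grip_force: 0.0
```

>>> drive_tool:
  deltas:
    - [[0.3,0,0,0,0,0],[0.4,0,0,0,0,0],[0.4,0,0,0,0,0],[0.4,0,0,0,0,0],[0.4,0,0,0,0,0]]

```text
time_s: 8.02
tcp_pos: [0.5837, -0.0963, 0.0524]
tcp_rot: [3.14, 0.0, 1.469]
force: [-0.1, -0.3, -0.3]
opening: 0.0002
grip_force: 0.4
```

```bash
cat > chk.py <<'E'
from h import *
from m import plate
t=np.array([.1013,.9949,0]); nv=np.array([.9949,-.1013,0])
o=manip.observe(); p=o["tcp_pos"]; print(o["time_s"],"s,n,z",p@t*1e3,p@nv*1e3,p[2]*1e3,o["force"].round(1))
a,d=camera("top"); c,R,z,P=plate(a,d); s=P@t*1e3; n=P@nv*1e3
hi=s>np.percentile(s,85); print(c,"front",np.percentile(s,[98,100]),"rear",s.min(),"n",np.percentile(n,[1,99]),R)
E
python3 chk.py
```

```text
8.0167 s,n,z -36.68594982197352 590.4449895147969 52.36553535766425 [-0.1 -0.3 -0.3]
0.8 front [110.50792187 111.48662033] rear -0.26452142184703636 n [563.68768521 630.67924202] ((597.34228515625, -5.086376190185547), (111.91358947753906, 72.62294006347656), 84.58782196044922)
```

The plate is now moving: its front edge is at s≈111.

>>> drive_tool:
  deltas:
    - [[0.5,0,0.03,0,0,0],[0.5,0,0,0,0,0],[0.5,0,0,0,0,0],[0.5,0,0,0,0,0],[0.5,0,0,0,0,0]]

```text
time_s: 8.53
tcp_pos: [0.5864, -0.0714, 0.0522]
tcp_rot: [3.139, 0.0, 1.469]
force: [-0.1, -2.2, 0.5]
opening: 0.0
grip_force: 1.0
```

>>> drive_tool:
  deltas:
    - [[0.5,0,0,0,0,0],[0.5,0,0,0,0,0],[0.5,0,0,0,0,0],[0.5,0,0,0,0,0],[0.5,0,0,0,0,0]]

```text
time_s: 8.95
tcp_pos: [0.5888, -0.0464, 0.0521]
tcp_rot: [3.14, 0.0, 1.469]
force: [0.2, -2.2, 0.9]
opening: 0.0002
grip_force: 1.1
```

```bash
python3 chk.py
```

```text
8.95 s,n,z 13.450775619311669 590.4955915887834 52.09951032985828 [ 0.2 -2.2  0.9]
0.65 front [160.45394704 161.42723189] rear 71.65970756443805 n [552.40478476 630.89904225] ((599.5078125, 56.302490234375), (89.60834503173828, 80.88826751708984), 83.73721313476562)
```

Good, it is tracking straight (front = TCP + 148). 133 mm remain.

>>> drive_tool:
  deltas:
    - [[0.5,0,0,0,0,0],[0.5,0,0,0,0,0],[0.5,0,0,0,0,0],[0.5,0,0,0,0,0],[0.5,0,0,0,0,0]]

```text
time_s: 9.47
tcp_pos: [0.5912, -0.0212, 0.052]
tcp_rot: [3.14, -0.0, 1.469]
force: [0.5, -0.5, -1.1]
opening: -0.0001
grip_force: 0.4
```

>>> drive_tool:
  deltas:
    - [[0.5,0,0,0,0,0],[0.5,0,0,0,0,0],[0.5,0,0,0,0,0],[0.5,0,0,0,0,0],[0.5,0,0,0,0,0]]

```text
time_s: 9.88
tcp_pos: [0.5939, 0.0034, 0.052]
tcp_rot: [3.14, -0.0, 1.469]
force: [0.2, -0.5, -0.8]
opening: -0.0003
grip_force: 0.3
```

>>> drive_tool:
  deltas:
    - [[0.5,0,0,0,0,0],[0.5,0,0,0,0,0],[0.5,0,0,0,0,0],[0.5,0,0,0,0,0],[0.5,0,0,0,0,0]]

```text
time_s: 10.3
tcp_pos: [0.5965, 0.0282, 0.0521]
tcp_rot: [3.14, -0.0, 1.469]
force: [0.3, -0.4, -0.7]
opening: -0.0001
grip_force: 0.3
```

>>> drive_tool:
  deltas:
    - [[0.5,0,0,0,0,0],[0.5,0,0,0,0,0],[0.5,0,0,0,0,0],[0.5,0,0,0,0,0],[0.5,0,0,0,0,0]]

```text
time_s: 10.72
tcp_pos: [0.599, 0.0531, 0.0521]
tcp_rot: [3.14, -0.0, 1.469]
force: [-0.3, -1.0, -0.6]
opening: 0.0001
grip_force: 0.3
```

```bash
python3 chk.py; python3 - <<'E'
from h import *
a,d=camera("top"); cv2.imwrite("pics/crop2.png",cv2.resize(a[140:275,150:420,::-1],None,fx=2.9,fy=2.9))
E
```

```text
10.7167 s,n,z 113.47334430341458 590.5522013584304 52.0802448733951 [-0.3 -1.  -0.6]Traceback (most recent call last):
  File "chk.py", line 5, in <module>
    a,d=camera("top"); c,R,z,P=plate(a,d); s=P@t*1e3; n=P@nv*1e3
                               ~~~~~^^^^^
  File "m.py", line 6, in plate
    m=r[0]["region"].astype(bool)
      ~^^^
IndexError: list index out of range
```

View pics/crop2.png

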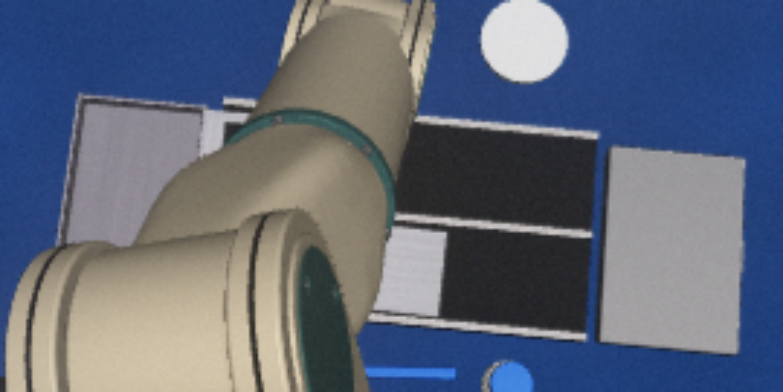

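The front bar now overhangs at crop pixel (212,130). The arm hides the burner in this view, so I'll check it from the side before the last 32 mm.

```bash
python3 - <<'E'
from h import *
a,d=camera("side"); cv2.imwrite("pics/side4.png",cv2.resize(a[120:340,160:440,::-1],None,fx=2.6,fy=2.6))
E
```

```text
(no output)
```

View pics/side4.png

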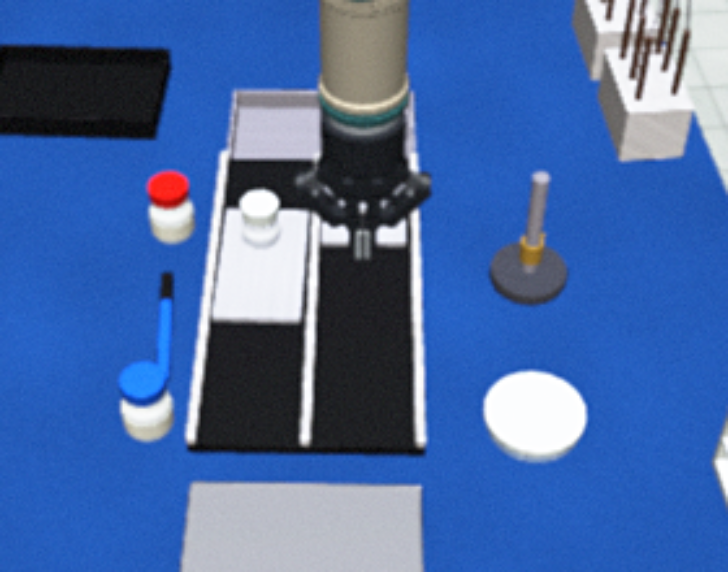

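The burner (530,240) and the jar (260,215) are both clear of the arm. Last 32 mm of the push, then straight up.

>>> drive_tool:
  deltas:
    - [[0.4,0,0,0,0,0],[0.4,0,0,0,0,0],[0.4,0,0,0,0,0],[0.4,0,0,0,0,0],[0.4,0,0,0,0,0]]

```text
time_s: 11.33
tcp_pos: [0.6011, 0.0727, 0.0522]
tcp_rot: [3.139, 0.0, 1.469]
force: [-0.2, -1.6, 0.4]
opening: -0.0001
grip_force: 0.7
```

>>> drive_tool:
  deltas:
    - [[0.4,0,0,0,0,0],[0.3,0,0,0,0,0],[0.3,0,0,0,0,0],[0.2,0,0,0,0,0],[0,0,0,0,0,0]]

```text
time_s: 11.75
tcp_pos: [0.6023, 0.0852, 0.0521]
tcp_rot: [3.14, -0.0, 1.469]
force: [-0.2, -0.8, -0.2]
opening: -0.0002
grip_force: 0.0
```

```bash
python3 plan.py 146 590 52 4|head -2
```

```text
t 11.75 s,n,z 145.76248545656088 590.5558769436 52.07827092179966 F [-0.2 -0.8 -0.2]
[0.03, -0.05, 0.01, 0.002, -0.0, 0.0]
```

Retreat: back off 15 mm, lift, and move away towards -y so the cameras can see the plate.

>>> drive_tool:
  deltas:
    - [[-0.5,0,0,0,0,0],[-1.0,0,0,0,0,0],[0,0,-1.5,0,0,0],[0,0,-3.5,0,0,0],[0,0,-4.0,0,0,0]]

```text
time_s: 12.17
tcp_pos: [0.5983, 0.0679, 0.1409]
tcp_rot: [-3.138, 0.002, 1.467]
force: [0.6, 0.6, 0.1]
opening: 0.0002
grip_force: 0.0
```

>>> drive_tool:
  deltas:
    - [[0,0,-4.0,0,0,0],[-2.5,0,-3.0,0,0,0],[-4.0,0,0,0,0,0],[-4.0,0,0,0,0,0],[-4.0,0,0,0,0,0]]

```text
time_s: 12.58
tcp_pos: [0.5851, -0.0769, 0.213]
tcp_rot: [3.138, -0.0, 1.469]
force: [0.0, -1.2, -0.7]
opening: 0.0003
grip_force: 0.0
```

>>> drive_tool:
  deltas:
    - [[-4,0,0,0,0,0],[-4.0,0,0,0,0,0],[-4.0,0,0,0,0,0],[-4.0,0,0,0,0,0],[-4.0,0,0,0,0,0]]

```text
time_s: 13.0
tcp_pos: [0.5638, -0.2765, 0.2121]
tcp_rot: [3.14, -0.0, 1.468]
force: [0.9, 0.1, -0.5]
opening: -0.0002
grip_force: 0.0
```

>>> drive_tool:
  deltas:
    - [[-3,0,0,0,0,0],[-2.0,0,0,0,0,0],[0,0,0,0,0,0],[0,0,0,0,0,0],[0,0,0,0,0,0]]

```text
time_s: 13.42
tcp_pos: [0.5599, -0.3226, 0.2117]
tcp_rot: [3.14, -0.002, 1.469]
force: [0.3, -0.2, 0.1]
opening: 0.0002
grip_force: 0.0
```

```bash
python3 chk.py; python3 - <<'E'
from h import *
t=np.array([.1013,.9949,0]); nv=np.array([.9949,-.1013,0])
a,d=camera("top"); cv2.imwrite("pics/crop3.png",cv2.resize(a[100:285,150:420,::-1],None,fx=2.9,fy=2.9))
for n in ["slotted_plate","plain_plate","small_jar","ledge"]: print(n,[(round(r["conf"],2),world("top",r["point"]).round(3).tolist()) for r in place_of("top",n)])
W=cloud("top",d);s=W@t*1e3;n=W@nv*1e3
m=(abs(n-590)<38)&(W[...,2]>.055)&(W[...,2]<.075)&(s>80)&(s<330)&(a.min(-1)>120)
print(np.percentile(s[m],[0,.5,99.5,100]),np.percentile(W[m][:,2],[5,50,95]))
A=np.c_[s[m],n[m],np.ones(m.sum())]; print("slope",np.linalg.lstsq(A,W[m][:,2]*1e3,rcond=None)[0])
E
```

```text
13.4167 s,n,z -264.21932029340184 589.7045883833069 211.72133877776656 [ 0.3 -0.2  0.1]
0.81 front [291.30623722 294.14139514] rear 153.99571959942003 n [552.07446339 630.10193605] ((610.1714477539062, 163.06100463867188), (139.97531127929688, 80.1912612915039), 83.99028778076172)
slotted_plate [(0.64, [0.611, 0.163, 0.063])]
plain_plate [(0.64, [0.501, 0.044, 0.06])]
small_jar [(0.44, [0.507, 0.076, 0.067])]
ledge [(0.72, [0.547, 0.014, -0.005])]
[153.91158903 154.10465616 293.53888118 294.41808918] [0.06287229 0.06617811 0.06959511]
slope [-5.68590097e-03 -1.98534424e-04  6.75945887e+01]
```

View pics/crop3.png

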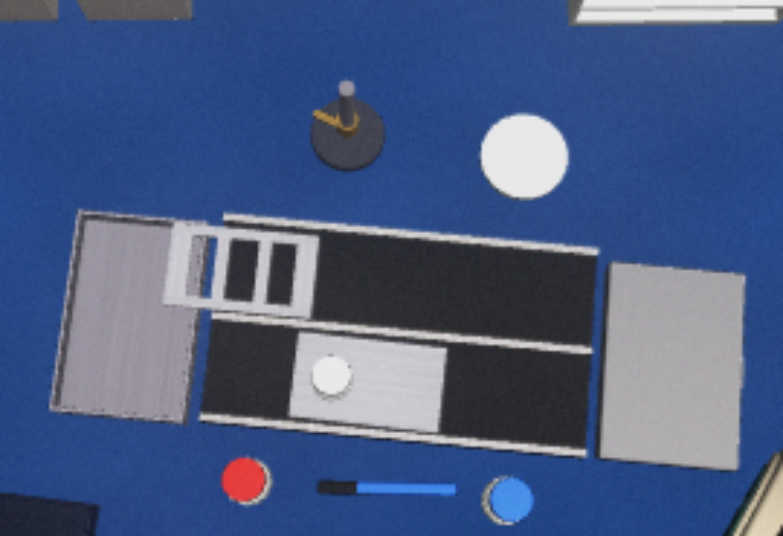

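The slotted plate lies flat from s = 154 to 294 mm. The deck ends at 247, so about 47 mm (a third) overhangs the steel tray. Everything else is where it was, and the arm is clear.

```bash
python3 -c "
from plant import order; print(order.sign_off())"
```

```text
the job is handed in; nothing more can be done
None
```

The slotted plate was pushed along its lane and lies flat, with about 47 mm (a third of its length) sticking out past the ledge end over the steel drip tray; nothing else was moved, and the job was handed in with the arm clear at about 13.5 s.

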